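# Click the clip sleeve onto the board-holder post

### The arm

A 6-joint arm with a two-finger parallel gripper is mounted at the origin on the work surface. World frame = base frame: x ahead of the robot, y to its left, z up, the work surface at z = 0. Lengths are in m, angles in rad, forces in N, time in s.
With the tool pointing down it reaches from about 0.3 to 0.775 m from the base axis. Payload 14.6 kg.
Tool frame: the origin (TCP) lies at the very end of the fingers, on their centre line; the grasp point (between the pads) lies 19 mm behind it; z points along the fingers, y is the line along which they close (so a half turn about z gives the same grasp; the last joint's range is limited). The gripper opens to 94 mm and grips with 3 to 60 N. Pads are 16 mm wide; open, the fingers measure 119 mm over their backs; the gripper's body (75 mm by 177 mm) begins 78 mm behind the grasp point.
Start: joints at [-1.228, 0.3, 1.521, -0, 1.321, -0.067], TCP at [0.219, -0.504, 0.205] pointing down, gripper open.
Joint ranges: [-3.03, 3.03], [-0.79, 2.21], [0.23, 2.52], [-1.04, 4.18], [0, 3.07], [-2.55, 2.55]. Speed limits (rad/s): [2.22, 2.22, 2.57, 3.14, 3.14, 3.14].

### API

Orientations are given as [roll, pitch, yaw] about the fixed x, y, z axes, in that order (R = Rz(yaw) Ry(pitch) Rx(roll)).
In Python, from station import ctrl gives the robot as it stands.
- The arm moves only by the shell command python3 -m pendant 'ROWS' [OPENING] [FORCE]. ROWS is JSON, a list of rows, each a list of 2 entries, a list of its own where there are three numbers: the shift along the world's x, y, z in cm, then the turn about the world's z in rad. A call has 1 to 20 rows; each row shifts and turns the commanded pose from where the row before left it; what a row does not reach is not made up. A row lasts 1/12 s, in which the tool goes at most 41.7 mm and 7.16 degrees, less where a joint would pass 70% of its speed; a pose out of reach is approached as far as the arm can. A call is refused whole if a number of a shift passes 4.17 or a number of a turn 0.125, either way. A call with a gripper value outside its range is refused whole. OPENING is the opening, from 0 (shut) to 1 (fully open), set as the call begins (- or left out, the last holds). The fingers move at their own pace and stop on an object; FORCE is the grip in N (left out, the last holds). Time passes only in rows, so rows that do not move let the fingers close. It gives the time, the measured TCP pose, the force, the opening and the grip force at its end, in the units of the state.
- ctrl.get_obs(): the state, without advancing time (a new reading comes with each control period).
- ctrl.camera(name): name is "scene" or "top" or "wrist"; returns a dict with "color" (420x560x3 uint8, red, green, blue), "intrinsics" (3x3 intrinsics, pixels), "k1" (the pictures are not rectified: a ray, as slopes to the right and down, at radius r is drawn at 1 + k1 r^2 times it, then the intrinsics apply), "camera_from_world" (4x4, takes a point from world to camera coordinates). Camera axes: x right, y down, z forward; pixel columns grow to the right and rows downward; lengths in m; the calibration is good to about 2 mm. A picture is of the moment at which its call begins. There is no depth.
- ctrl.hand_in(): hands the job in; it is judged then, once.
The state is a dict: "time_s": time; "qpos": joint angles; "joint_vel": joint speeds; "tau": joint torques, N m; "ee_pos": TCP position; "eef_rot": TCP orientation; "force": force on the tool from outside, world axes, zero at the start; "moment": the same for the moment, N m; "grip_width": finger opening in m; "grip_force": force on a finger pad.
Only numpy, scipy, OpenCV 4.12 (cv2) and the standard library are available. Lean on these libraries where they do the work, as an engineer would, in place of code of your own. Each camera call takes 0.05 s, during which the arm holds its last target. There are 200 camera calls.

### The job

Put the loose square clip sleeve over the upright post of the board-holder stand, flared end down as it stands now, and push it down gently past the post's two sprung balls until you feel them click into the groove inside the sleeve, and no further. Leave it clicked in place and let go; do not force it, do not run it down to the stand's base, and leave the other things on the bench where they are.

Things in the scene. Friction and masses are not known exactly. Their poses are not given: they have to be found in the camera images.
- sleeve_mid (a point): Centre (half-way up) of the loose sleeve: a bare aluminium square block 32 x 32 mm, 60 mm tall, about 120 g, standing upright on the bench, flared mouth down. An open square bore, 18 x 18 mm, runs right through it along z (up); x and y are square to its faces, so it goes on in any of four directions. The -x, +y and -y faces are plain: grip it across y.
- sleeve_clip (a point): Tip of the short steel arm with a small clip that sticks out of the sleeve's +x face, 57 mm from the sleeve's axis. The arm spans 46 to 54 mm above the sleeve's foot and is at most 12 mm wide. Same axes as the sleeve.
- sleeve_foot (a point): Centre of the sleeve's lower end, on the axis of its bore, 30 mm below sleeve_mid; same axes. The lower mouth of the bore is flared at 45 degrees to 25 x 25 mm over the lowest 3.5 mm; the upper mouth is not flared.
- sleeve_groove (a point): Middle of the groove that runs all round inside the bore, on the bore's axis, 34 mm above the sleeve's foot. The groove is 6.4 mm wide (30.8 to 37.2 mm above the foot) and 4.5 mm deep. When clicked in place, this point is level with the balls' centres, give or take a millimetre.
- stand: The board-holder stand, screwed down and immovable: dark steel base plate 80 x 80 mm, 14 mm thick, with an upright bright steel square post, 15.5 x 15.5 mm, in its middle, top 112 mm above the bench. Origin: centre of the base's underside, on the post's axis, at bench height; z up, x and y square to the faces of post and base.
- post_top (a point): Centre of the flat top of the oiled, slippery post, 112 mm above the bench; axes as the stand. Feel of the slide: free at first; some 6 to 14 N as the flared mouth meets the balls; a light drag for some 27 mm; at the click the sleeve is pulled down by some 5 to 12 N, then slack; about 1 mm on, the groove's upper edge stops on the balls. Some 12 to 20 N would force it past: too far.
- spacer: Bystander, not to be moved: loose round steel spacer ring, 28 mm across, 12 mm high; origin under its centre.
- adaptor: Bystander: black power adaptor cube, 45 x 45 x 40 mm high; origin under its centre.
- phone: Bystander: black phone lying flat, 150 x 73 x 9 mm; origin under its centre.
- meter: Bystander: yellow multimeter lying flat, 150 x 75 x 39 mm; origin under its centre.
- canister: Bystander: blue can, 48 mm across, 110 mm tall; origin under its centre.
- driver: Bystander: screwdriver lying flat, 180 mm long.
- spanner: Bystander: small spanner lying flat, 140 mm long.
- ball_a (a joint): Sprung steel ball, 6 mm across, in the post's +x face, its twin opposite at the same height. Value in m: 0 = fully out, 2.85 mm proud of the post; up to 0.0035 = pressed in. The pair's height differs from stand to stand, centres anywhere from 64 to 90 mm above the bench, to be found by feel. The mouth meets them when the sleeve's foot is 0 to 4 mm above their centres.
- ball_b (a joint): The twin ball in the post's -x face: same size, height, travel and spring (5 to 6 N each) as ball_a; same meaning of the value.
Things that resemble listed ones, but are neither listed nor needed, are in the scene too. There is more than one size of the part that bears sleeve_mid; the job needs the smallest.

How it is judged:
On the way:
1. the sleeve is threaded on the post, still above the balls (horizontal distance between sleeve_foot and stand below 0.004 m and z of sleeve_foot in the frame of stand between 0.065 and 0.107 m and angle between sleeve_foot's own z axis and vertical below 0.1 rad), for 0.05 s.
At the end, for the whole second after the job is handed in: The sleeve is on the post (axis within 4 mm, within 0.1 rad of upright), its foot 28.8 to 60 mm above the bench, with both balls sprung out in the sleeve's groove (each pressed in less than 0.7 mm), released and at rest (horizontal distance between sleeve_foot and stand below 0.004 m and z of sleeve_foot in the frame of stand between 0.0288 and 0.06 m and value of joint each of ball_a, ball_b below 0.0007 m and angle between sleeve_mid's own z axis and vertical below 0.1 rad and linear speed of sleeve below 0.02 m/s); the robot touches nothing.
It fails at once if the sleeve is pressed against the stand's post or base with more than 35 N (contact force between sleeve and stand above 35 N).
It fails at once if the sleeve is run down to the base (horizontal distance between sleeve_foot and stand below 0.01 m and z of sleeve_foot in the frame of stand below 0.02 m).
It fails at once if a bystander is knocked or moved by more than 20 mm (distance of any of spacer, adaptor, phone, meter, canister, driver, spanner from where it was at the start of the episode above 0.02 m).
It also fails if it takes over 70 s, if anything falls off the work surface, if the arm or the gripper's body presses on something with over 40 N, if the wrist force passes 120 N, or if a joint passes its speed limit or range.

## Working session

There is one attempt and no reset: what is moved stays moved. The work goes in short steps, Python scripts to look and compute and a shell command to move; the robot and the scene stay as the last step left them, time stands still between calls to the robot, and variables do not carry over. Pictures are saved under pics/ and viewed, at most 10 in all, crops included, and the job is handed in when it is done.

```bash
mkdir -p pics; cat > h.py <<'E'
import numpy as np, cv2
from station import ctrl
def shot(n,f):
    c=ctrl.camera(n); cv2.imwrite('pics/%s.png'%f,c['color'][:,:,::-1]); np.save('pics/%s.npy'%f,{k:np.array(c[k]) for k in('intrinsics','k1','camera_from_world')},allow_pickle=True); return c
def load(f): return np.load('pics/%s.npy'%f,allow_pickle=True).item()
def ray(c,u,v):
    K=c['intrinsics'];k=float(c['k1']);d=np.array([(u-K[0,2])/K[0,0],(v-K[1,2])/K[1,1]]);s=d.copy()
    for _ in range(20): s=d/(1+k*(s@s))
    T=c['camera_from_world'];R=T[:3,:3]; return -R.T@T[:3,3],R.T@np.array([s[0],s[1],1])
def onz(c,u,v,z):
    o,d=ray(c,u,v); return (o+d*(z-o[2])/d[2]).round(4)
def proj(c,p):
    T=c['camera_from_world'];q=T[:3,:3]@np.array(p)+T[:3,3];s=q[:2]/q[2];s=s*(1+float(c['k1'])*(s@s));K=c['intrinsics'];return np.array([K[0,0]*s[0]+K[0,2],K[1,1]*s[1]+K[1,2]])
E
python3 - <<'E'
from h import *
a=shot('top','top0');b=shot('scene','scene0')
for c in(a,b): print(c['intrinsics'],c['k1'],np.round(c['camera_from_world'],3))
o=ctrl.get_obs();print(o)
E
```

```text
[[453.71651062   0.         276.8593262 ]
 [  0.         453.71651062 211.67975499]
 [  0.           0.           1.        ]] -0.0449943725385984 [[ 0.022 -1.     0.015  0.031]
 [-0.984 -0.025 -0.176  0.551]
 [ 0.176 -0.01  -0.984  1.249]
 [ 0.     0.     0.     1.   ]]
[[408.44772825   0.         280.66330502]
 [  0.         408.44772825 208.36510366]
 [  0.           0.           1.        ]] -0.011026055678350563 [[ 0.799  0.601 -0.004 -0.447]
 [ 0.348 -0.468 -0.813 -0.079]
 [-0.491  0.648 -0.583  1.213]
 [ 0.     0.     0.     1.   ]]
{'time_s': 0.1, 'qpos': array([-1.22761464e+00,  3.00377209e-01,  1.52148976e+00,  1.41906869e-05,
        1.32074199e+00, -6.66119641e-02]), 'joint_vel': array([ 0.0009193 , -0.00226888, -0.00140459, -0.00174402, -0.00119693,
        0.00180722]), 'tau': array([ 4.05109429e-03, -5.32631207e+01, -3.53281975e+01,  7.10032973e-02,
        2.34478764e-02, -1.05652928e-04]), 'ee_pos': array([ 0.21904671, -0.50424282,  0.20497648]), 'eef_rot': array([-3.14057952e+00, -8.13631642e-05,  4.09790095e-01]), 'force': array([-0.71985883,  0.1799103 , -0.16140932]), 'moment': array([0.0068794 , 0.07948506, 0.00391065]), 'grip_force': 0.0, 'grip_width': 0.09421342782295755}
```

View pics/top0.png

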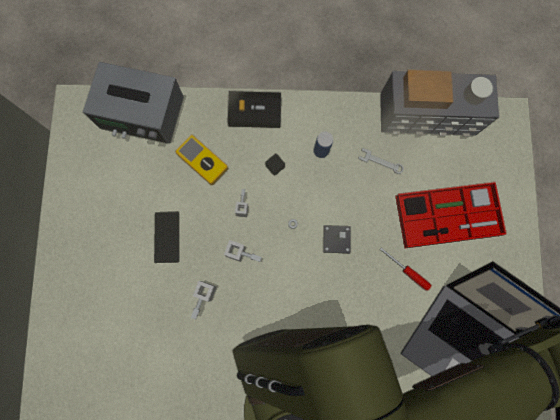

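View pics/scene0.png

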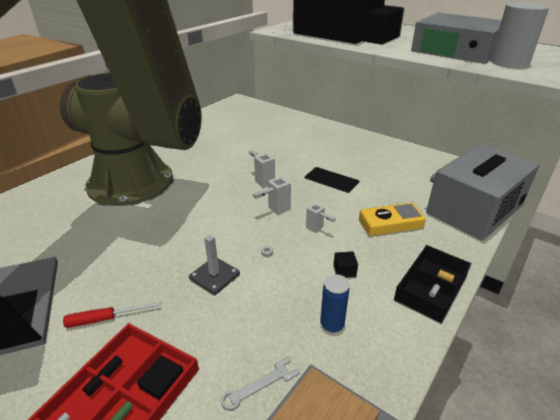

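The top view shows the stand at about (337,239) with its post top at (343,235). There are three sleeves, at (242,209), (235,251) and (205,290), and the first looks smallest. I'll zoom in to measure.

```bash
python3 - <<'E'
from h import *
a=cv2.imread('pics/top0.png');b=cv2.imread('pics/scene0.png')
def cr(i,x,y,w,h,f): return cv2.resize(i[y:y+h,x:x+w],None,fx=f,fy=f,interpolation=cv2.INTER_CUBIC)
r=lambda i,x,y:cr(i,x,y,66,50,6)
# top crops 66x50 @6 ; origins listed
out=np.vstack([np.hstack([r(a,215,182),r(a,310,215)]),np.hstack([r(a,180,235+35),r(b,285,185)])])
cv2.imwrite('pics/z1.png',out)
E
```

```text
(no output)
```

View pics/z1.png

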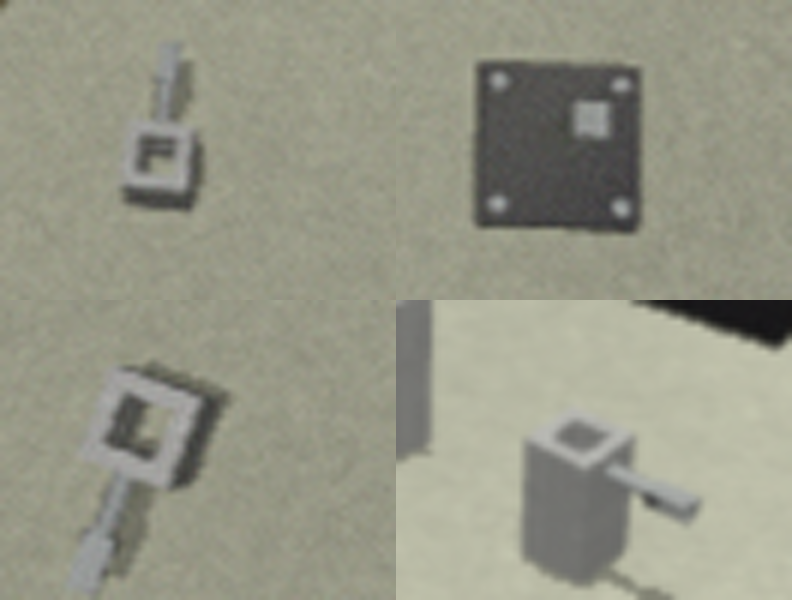

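```bash
python3 - <<'E'
from h import *
c=load('top0');s=load('scene0')
def t(X,Y,ox,oy,z,cx=0,cy=0,cam=c): return onz(cam,ox+(X-cx+.5)/6-.5,oy+(Y-cy+.5)/6-.5,z)
S=[t(X,Y,215,182,.06) for X,Y in((130,122),(197,125),(195,190),(127,187))]
print('sleeve',np.array(S)[:,:2].tolist(),np.mean(S,0))
print('clip', t(175,43,215,182,.05))
print('big?',[np.linalg.norm(t(118,370,180,270,.06,0,300)-t(202,402,180,270,.06,0,300))])
B=[t(X,Y,310,215,.014,396) for X,Y in((477,62),(640,67),(638,232),(477,227))]
print('base',np.array(B)[:,:2].tolist(),np.mean(B,0))
print('post',t(592,119,310,215,.112,396))
# scene cross-check of sleeve top corners (z .06): left(527,438) back(578,408) right(633,437) front(587,466)
Q=[t(X,Y,285,185,.06,396,300,s) for X,Y in((527,438),(578,408),(633,437),(587,466))]
print('scene sleeve',np.array(Q)[:,:2].tolist(),np.mean(Q,0))
# auto: post/base
a=cv2.imread('pics/top0.png');g=a[215:265,310:376].max(2)
m=(g<110).astype(np.uint8);k=max(cv2.findContours(m,0,2)[0],key=cv2.contourArea);r=cv2.minAreaRect(k);print(r)
p=cv2.boxPoints(r)+[310,215];P=[onz(c,*q,.014) for q in p];print(np.round(P,4).tolist(),np.mean(P,0))
E
```

```text
sleeve [[0.5732, 0.1606], [0.5726, 0.1288], [0.5413, 0.1287], [0.542, 0.1608]] [0.557275 0.144725 0.06    ]
clip [0.6144 0.1413 0.05  ]
big? [np.float64(0.041586656513838645)]
base [[0.5202, -0.0922], [0.5197, -0.172], [0.439, -0.1706], [0.4396, -0.0926]] [ 0.479625 -0.13185   0.014   ]
post [ 0.4807 -0.133   0.112 ]
scene sleeve [[0.5395, 0.1316], [0.5444, 0.162], [0.5737, 0.158], [0.5696, 0.13]] [0.5568 0.1454 0.06  ]
((26.5, 24.0), (28.0, 27.0), 90.0)
[[0.52, -0.0919, 0.014], [0.5219, -0.1713, 0.014], [0.4397, -0.1709, 0.014], [0.438, -0.0923, 0.014]] [ 0.4799 -0.1316  0.014 ]
```

```bash
python3 -m pendant '[[[1.69,3.25,0.6],-0.0235],[[1.69,3.25,0.6],-0.0235],[[1.69,3.25,0.6],-0.0235],[[1.69,3.25,0.6],-0.0235],[[1.69,3.25,0.6],-0.0235],[[1.69,3.25,0],-0.0235],[[1.69,3.25,0],-0.0235],[[1.69,3.25,0],-0.0235],[[1.69,3.25,0],-0.0235],[[1.69,3.25,0],-0.0235],[[1.69,3.25,0],-0.0235],[[1.69,3.25,0],-0.0235],[[1.69,3.25,0],-0.0235],[[1.69,3.25,0],-0.0235],[[1.69,3.25,0],-0.0235],[[1.69,3.25,0],-0.0235],[[1.69,3.25,0],-0.0235],[[1.69,3.25,0],-0.0235],[[1.69,3.25,0],-0.0235],[[1.69,3.25,0],-0.0235]]' 1 20
python3 -m pendant '[[[0,0,-1],0],[[0,0,-1],0],[[0,0,0],0],[[0,0,0],0]]'
python3 - <<'E'
from h import *
c=shot('wrist','w1'); print(c['intrinsics'][0],c['k1'],np.round(c['camera_from_world'],3).tolist())
print([proj(c,p).round(0) for p in((.557,.145,.06),(.614,.142,.05),(.48,-.132,.112))])
E
```

```text
time_s: 1.77
ee_pos: [0.5575, 0.1474, 0.2351]
eef_rot: [3.141, 0.0, -0.061]
force: [0.2, -1.6, 1.0]
grip_width: 0.0941
grip_force: 0.0
time_s: 2.1
ee_pos: [0.5566, 0.1446, 0.2149]
eef_rot: [3.141, 0.002, -0.061]
force: [-0.2, -0.7, 1.0]
grip_width: 0.094
grip_force: 0.0
[305.57225612   0.         283.71320442] 0.004986365203540002 [[-0.06, -0.998, 0.001, 0.177], [-0.958, 0.058, 0.282, 0.493], [-0.281, 0.016, -0.959, 0.555], [0.0, 0.0, 0.0, 1.0]]
[array([283., 197.]), array([282., 145.]), array([560., 267.])]
```

View pics/w1.png

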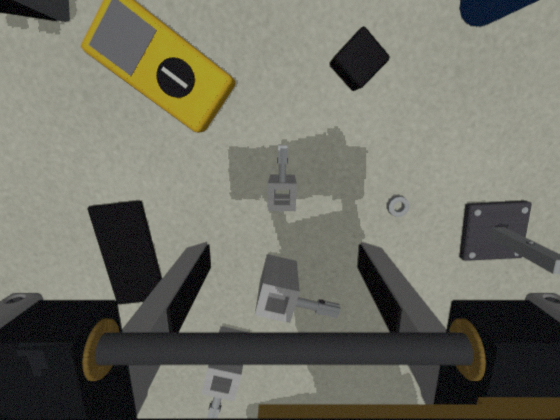

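The small sleeve's top face is at (283,200), as predicted, and its arm points straight up the image, so the tool is aligned with it. I'll go down and grip.

```bash
python3 -m pendant '[[[0,0,-3],0],[[0,0,-3],0],[[0,0,-3],0],[[0,0,-3],0],[[0,0,-3],0],[[0,0,-2],0],[[0,0,-1.2],0],[[0,0,-0.9],0],[[0,0,0],0],[[0,0,0],0]]'
python3 -m pendant '[[[0,0,0],0],[[0,0,0],0],[[0,0,0],0],[[0,0,0],0],[[0,0,0],0],[[0,0,0],0],[[0,0,0],0],[[0,0,0],0],[[0,0,0],0],[[0,0,0],0],[[0,0,0],0],[[0,0,0],0]]' 0 25
python3 - <<'E'
from h import *
shot('wrist','w2');shot('scene','s2')
b=cv2.imread('pics/s2.png');w=cv2.imread('pics/w2.png')
cv2.imwrite('pics/z2.png',np.hstack([cv2.resize(b[170:270,260:360],None,fx=4,fy=4,interpolation=2),cv2.resize(w[150:250,233:333],None,fx=4,fy=4,interpolation=2)]))
E
```

```text
time_s: 2.98
ee_pos: [0.5577, 0.1454, 0.0255]
eef_rot: [-3.141, -0.001, -0.061]
force: [0.7, -0.3, 0.5]
grip_width: 0.0942
grip_force: 0.0
time_s: 3.98
ee_pos: [0.5571, 0.1456, 0.0244]
eef_rot: [-3.142, 0.0, -0.06]
force: [0.2, 0.6, -0.3]
grip_width: 0.0317
grip_force: 25.0
```

View pics/z2.png

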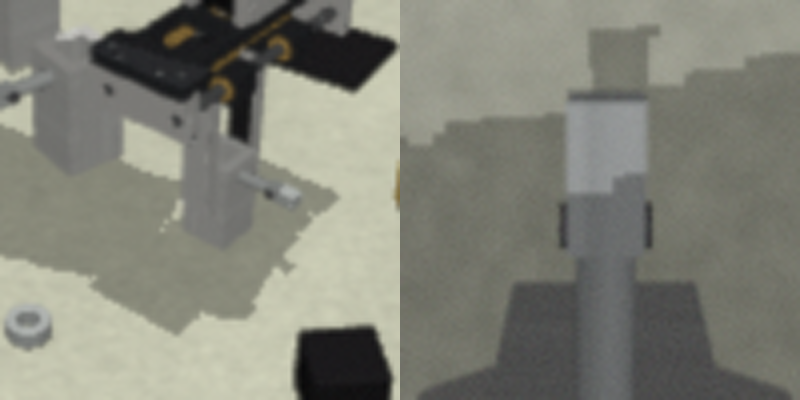

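The grip width is 31.7 mm, so this is the right sleeve, and its foot sits 24.4 mm below the TCP. I'll lift it and carry it over the post.

```bash
python3 -m pendant '[[[0,0,0.5],0],[[0,0,1.5],0],[[0,0,2.5],0],[[0,0,3],0],[[0,0,3],0],[[0,0,2.5],0],[[0,0,1.5],0],[[0,0,0.5],0],[[0,0,0],0]]'
python3 -m pendant '[[[-0.3,-0.9,0],0.004],[[-0.55,-1.98,0],0.004],[[-0.55,-1.98,0],0.004],[[-0.55,-1.98,0],0.004],[[-0.55,-1.98,0],0.004],[[-0.55,-1.98,0],0.004],[[-0.55,-1.98,0],0.004],[[-0.55,-1.98,0],0.004],[[-0.55,-1.98,0],0.004],[[-0.55,-1.98,0],0.004],[[-0.55,-1.98,0],0.004],[[-0.55,-1.98,0],0.004],[[-0.55,-1.98,0],0.004],[[-0.55,-1.98,0],0.004],[[-0.25,-1.08,0],0],[[0,0,0],0],[[0,0,0],0]]'
python3 - <<'E'
from h import *
c=shot('scene','s3');w=shot('wrist','w3');t=shot('top','t3')
o=ctrl.get_obs();p=o['ee_pos'];print(p,o['eef_rot'],o['force'])
f=p-[0,0,.0244]
for n,c in(('s',c),('w',w),('t',t)): print(n,proj(c,f).round(1),proj(c,(.48,-.132,.112)).round(1),proj(c,(.48,-.132,.014)).round(1))
b=cv2.imread('pics/s3.png');x,y=proj(load('s3'),(.48,-.132,.112)).astype(int)
W=cv2.imread('pics/w3.png')
cv2.imwrite('pics/z3.png',np.hstack([cv2.resize(b[y-70:y+70,x-50:x+50],None,fx=4,fy=4,interpolation=2),cv2.resize(W[100:240,233:333],None,fx=4,fy=4,interpolation=2)])); print(x-50,y-70)
E
```

```text
time_s: 4.83
ee_pos: [0.5574, 0.1456, 0.1755]
eef_rot: [-3.141, -0.002, -0.06]
force: [0.9, -0.2, -2.4]
grip_width: 0.0318
grip_force: 25.0
time_s: 6.25
ee_pos: [0.4797, -0.1317, 0.1737]
eef_rot: [-3.141, 0.001, -0.005]
force: [0.6, -0.4, -1.2]
grip_width: 0.0319
grip_force: 25.0
[ 0.48019092 -0.13085668  0.17415462] [-3.14129229e+00  4.45288455e-04 -3.35361127e-03] [ 0.06506219 -0.92303709 -1.16331068]
s [208.4 222.2] [209.9 237.2] [214.7 272.1]
w [282.5 241.4] [284.1 224.5] [284.  196.6]
t [343.7 232.8] [341.9 234.7] [336.7 238.9]
159 167
```

View pics/z3.png

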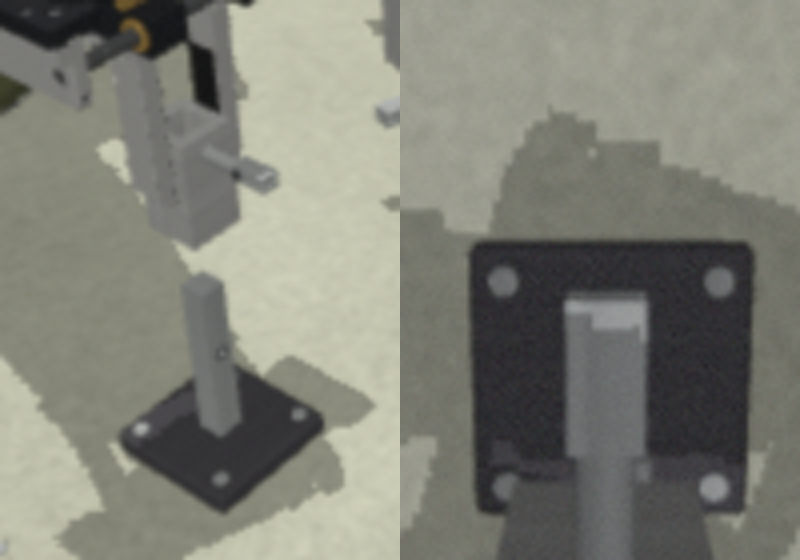

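The sleeve hangs above the post with the axes aligned, and a ball shows in the post's +x face at zoomed (221,353). I'll measure the relative offset and the ball height.

```bash
python3 - <<'E'
from h import *
s=load('s3');q=lambda X,Y,z:onz(s,159+(X+.5)/4-.5,167+(Y+.5)/4-.5,z)
print('foot L,R,N',[q(*p,.1498)[:2].tolist() for p in((150,228),(241,220),(195,250))])
print('top L,R,N,F',[q(*p,.112)[:2].tolist() for p in((183,283),(222,283),(205,297),(203,270))])
o,d=ray(s,159+221.5/4-.5,167+353.5/4-.5);k=(.4895-o[0])/d[0];print('ball',o+k*d)
k=(-.132-o[1])/d[1];print(o+k*d)
# post top in top image t3? base in w3
w=load('w3');r=lambda X,Y,z:onz(w,233+(X-400+.5)/4-.5,100+(Y+.5)/4-.5,z)
print('base w',[r(*p,.014)[:2].tolist() for p in((470,243),(752,243),(748,512),(475,512))])
print('sleeve w top L/R at z.112+',r(565,300,.112),r(648,300,.112))
print(ctrl.get_obs()['ee_pos'])
E
```

```text
foot L,R,N [[0.4642, -0.1486], [0.4956, -0.1172], [0.4944, -0.1477]]
top L,R,N,F [[0.4714, -0.1391], [0.4872, -0.1272], [0.4881, -0.1402], [0.4721, -0.1256]]
ball [ 0.4895     -0.1359197   0.07206334]
[ 0.48490638 -0.132       0.06673643]
base w [[0.5212, -0.0949], [0.5209, -0.1725], [0.4424, -0.1737], [0.4427, -0.0936]]
sleeve w top L/R at z.112+ [ 0.5218 -0.1241  0.112 ] [ 0.5218 -0.1405  0.112 ]
[ 0.48019092 -0.13085668  0.17415462]
```

```bash
python3 -m pendant '[[[0,0,-1],0],[[0,0,-1],0],[[0,0,-0.8],0],[[0,0,-0.2],0],[[0,0,0],0]]'; python3 -m pendant '[[[0,0,-0.2],0],[[0,0,-0.2],0],[[0,0,-0.2],0],[[0,0,0],0]]'; python3 -m pendant '[[[0,0,-0.2],0],[[0,0,-0.2],0],[[0,0,0],0]]'; python3 -m pendant '[[[0,0,-0.2],0],[[0,0,-0.2],0],[[0,0,-0.2],0],[[0,0,0],0]]'
```

```text
time_s: 6.82
ee_pos: [0.4798, -0.1314, 0.1434]
eef_rot: [-3.141, 0.002, -0.004]
force: [0.5, -0.7, -1.1]
grip_width: 0.0321
grip_force: 25.0
time_s: 7.15
ee_pos: [0.48, -0.1316, 0.1382]
eef_rot: [-3.142, 0.0, -0.004]
force: [-0.0, -0.3, -1.0]
grip_width: 0.0318
grip_force: 25.0
time_s: 7.4
ee_pos: [0.48, -0.1316, 0.1341]
eef_rot: [-3.141, 0.0, -0.004]
force: [-0.4, 0.2, -0.7]
grip_width: 0.0317
grip_force: 25.0
time_s: 7.73
ee_pos: [0.48, -0.1318, 0.128]
eef_rot: [3.141, 0.0, -0.004]
force: [0.4, -0.7, -0.9]
grip_width: 0.0319
grip_force: 25.0
```

It's threaded with no side force. I'll go on down, watching the force.

```bash
python3 -m pendant '[[[0,0,-0.2],0],[[0,0,-0.2],0],[[0,0,-0.2],0],[[0,0,-0.2],0],[[0,0,-0.2],0],[[0,0,0],0]]'; python3 -m pendant '[[[0,0,-0.2],0],[[0,0,-0.2],0],[[0,0,-0.2],0],[[0,0,0],0]]';python3 -m pendant '[[[0,0,-0.2],0],[[0,0,-0.2],0],[[0,0,0],0]]';python3 -m pendant '[[[0,0,-0.2],0],[[0,0,0],0]]';python3 -m pendant '[[[0,0,-0.1],0],[[0,0,-0.1],0],[[0,0,0],0]]'
```

```text
time_s: 8.23
ee_pos: [0.48, -0.1318, 0.118]
eef_rot: [3.141, 0.0, -0.004]
force: [0.6, -2.5, -1.9]
grip_width: 0.0317
grip_force: 25.0
time_s: 8.57
ee_pos: [0.48, -0.1318, 0.112]
eef_rot: [3.141, 0.0, -0.004]
force: [0.2, -4.3, -2.6]
grip_width: 0.0319
grip_force: 25.0
time_s: 8.82
ee_pos: [0.48, -0.1317, 0.1081]
eef_rot: [3.141, 0.0, -0.004]
force: [0.3, -5.7, -3.1]
grip_width: 0.032
grip_force: 25.0
time_s: 8.98
ee_pos: [0.4801, -0.1317, 0.1062]
eef_rot: [3.141, 0.0, -0.004]
force: [0.1, -5.2, -3.7]
grip_width: 0.0318
grip_force: 25.0
time_s: 9.23
ee_pos: [0.4801, -0.1317, 0.1043]
eef_rot: [3.141, -0.0, -0.004]
force: [0.8, -5.4, -1.7]
grip_width: 0.0319
grip_force: 25.0
```

```bash
python3 -m pendant '[[[0,-0.05,0],0],[[0,0,0],0],[[0,0,0],0]]'; python3 -c "
from h import *
print(ctrl.get_obs()['moment'],ctrl.get_obs()['eef_rot'])"; python3 -m pendant '[[[0,-0.05,0],0],[[0,0,0],0],[[0,0,0],0]]'; python3 -c "
from h import *
print(ctrl.get_obs()['moment'])"
```

```text
time_s: 9.48
ee_pos: [0.48, -0.1318, 0.1043]
eef_rot: [-3.141, 0.0, -0.004]
force: [-0.5, -0.1, -1.5]
grip_width: 0.0318
grip_force: 25.0
[ 0.04103951  0.03460442 -0.0091294 ] [-3.14093988e+00  4.91409283e-04 -4.14179200e-03]
time_s: 9.73
ee_pos: [0.4801, -0.1326, 0.1044]
eef_rot: [-3.141, 0.0, -0.004]
force: [0.3, -0.0, -0.2]
grip_width: 0.0316
grip_force: 25.0
[0.03581688 0.03674185 0.00759924]
```

Side force is gone. Foot is at 80.0 mm, so I'll continue in 1 mm rows.

```bash
for i in 1; do :; done; python3 -m pendant '[[[0,0,-0.1],0],[[0,0,-0.1],0],[[0,0,0],0]]'; python3 -m pendant '[[[0,0,-0.1],0],[[0,0,-0.1],0],[[0,0,0],0]]'; python3 -m pendant '[[[0,0,-0.1],0],[[0,0,0],0]]'; python3 -m pendant '[[[0,0,-0.1],0],[[0,0,0],0]]'; python3 -m pendant '[[[0,0,-0.1],0],[[0,0,0],0]]'; python3 -m pendant '[[[0,0,-0.1],0],[[0,0,0],0]]'
```

```text
time_s: 9.98
ee_pos: [0.48, -0.1326, 0.1022]
eef_rot: [-3.141, 0.0, -0.004]
force: [-1.0, 0.1, -1.5]
grip_width: 0.0318
grip_force: 25.0
time_s: 10.23
ee_pos: [0.48, -0.1326, 0.1002]
eef_rot: [-3.141, 0.0, -0.004]
force: [0.4, 0.4, -1.0]
grip_width: 0.0317
grip_force: 25.0
time_s: 10.4
ee_pos: [0.4801, -0.1326, 0.0993]
eef_rot: [-3.142, 0.0, -0.004]
force: [0.3, -0.8, -1.4]
grip_width: 0.0319
grip_force: 25.0
time_s: 10.57
ee_pos: [0.4801, -0.1327, 0.0983]
eef_rot: [-3.142, 0.0, -0.004]
force: [-0.3, 0.8, -1.0]
grip_width: 0.0316
grip_force: 25.0
time_s: 10.73
ee_pos: [0.4801, -0.1326, 0.0973]
eef_rot: [-3.142, 0.0, -0.004]
force: [-0.1, 0.2, -1.0]
grip_width: 0.0317
grip_force: 25.0
time_s: 10.9
ee_pos: [0.4801, -0.1326, 0.0963]
eef_rot: [-3.142, 0.0, -0.004]
force: [0.0, 0.0, -0.6]
grip_width: 0.032
grip_force: 25.0
```

```bash
python3 -m pendant '[[[0,0,-0.1],0],[[0,0,0],0]]'|sed -n 2,4p; python3 -m pendant '[[[0,0,-0.1],0],[[0,0,0],0]]'|sed -n 2,4p; python3 -m pendant '[[[0,0,-0.1],0],[[0,0,0],0]]'|sed -n 2,4p; python3 -m pendant '[[[0,0,-0.1],0],[[0,0,0],0]]'|sed -n 2,4p; python3 -m pendant '[[[0,0,-0.1],0],[[0,0,0],0]]'|sed -n 2,4p; python3 -m pendant '[[[0,0,-0.1],0],[[0,0,0],0]]'|sed -n 2,4p
```

```text
ee_pos: [0.4801, -0.1326, 0.0953]
eef_rot: [-3.142, 0.0, -0.004]
force: [0.1, 0.1, -0.9]
ee_pos: [0.4801, -0.1326, 0.0943]
eef_rot: [-3.142, 0.0, -0.004]
force: [0.4, -0.3, 0.0]
ee_pos: [0.4801, -0.1326, 0.0933]
eef_rot: [-3.141, 0.0, -0.004]
force: [0.1, -0.1, -1.4]
ee_pos: [0.4802, -0.1326, 0.0923]
eef_rot: [-3.142, -0.0, -0.004]
force: [-0.2, 0.6, -0.2]
ee_pos: [0.4803, -0.1327, 0.0917]
eef_rot: [3.141, -0.001, -0.004]
force: [-0.2, -0.3, 3.1]
ee_pos: [0.4804, -0.1328, 0.0908]
eef_rot: [3.141, -0.001, -0.004]
force: [-0.4, -0.1, 2.2]
```

The mouth met the balls with the foot at about 67.5 mm, so I expect the click with the TCP around 0.054 to 0.058. I'll carry on slowly.

```bash
python3 -m pendant '[[[0,0,-0.1],0],[[0,0,0],0]]'|sed -n 2,4p; python3 -m pendant '[[[0,0,-0.1],0],[[0,0,0],0]]'|sed -n 2,4p; python3 -m pendant '[[[0,0,-0.1],0],[[0,0,0],0]]'|sed -n 2,4p; python3 -m pendant '[[[0,0,-0.1],0],[[0,0,0],0]]'|sed -n 2,4p; python3 -m pendant '[[[0,0,-0.1],0],[[0,0,0],0]]'|sed -n 2,4p; python3 -m pendant '[[[0,0,-0.1],0],[[0,0,0],0]]'|sed -n 2,4p
```

```text
ee_pos: [0.4802, -0.1328, 0.0895]
eef_rot: [3.141, -0.0, -0.004]
force: [-0.5, -1.3, -0.3]
ee_pos: [0.4799, -0.1326, 0.088]
eef_rot: [-3.141, 0.001, -0.004]
force: [-0.1, -0.5, -2.6]
ee_pos: [0.4799, -0.1326, 0.087]
eef_rot: [-3.141, 0.001, -0.004]
force: [0.2, -1.2, -3.7]
ee_pos: [0.48, -0.1326, 0.0861]
eef_rot: [-3.141, 0.0, -0.004]
force: [0.5, -0.8, -2.8]
ee_pos: [0.48, -0.1326, 0.0852]
eef_rot: [-3.142, 0.0, -0.004]
force: [-0.3, 0.3, -3.2]
ee_pos: [0.48, -0.1326, 0.0842]
eef_rot: [-3.142, 0.0, -0.004]
force: [0.2, -1.1, -3.2]
```

```bash
python3 -m pendant '[[[0,0,-0.1],0],[[0,0,-0.1],0],[[0,0,0],0]]'|sed -n 2,4p; python3 -m pendant '[[[0,0,-0.1],0],[[0,0,-0.1],0],[[0,0,0],0]]'|sed -n 2,4p; python3 -m pendant '[[[0,0,0],0],[[0,0,0],0],[[0,0,0],0]]'|sed -n 2,4p
python3 - <<'E'
from h import *
c=shot('scene','s4');o=ctrl.get_obs();f=o['ee_pos']-[0,0,.0244];print(f,o['force'],o['tau'][1:3])
x,y=206,240;b=cv2.imread('pics/s4.png')
print([proj(c,f+np.array([dx,dy-.001,0])) for dx,dy in((.016,-.016),(-.016,-.016),(.016,.016))])
cv2.imwrite('pics/z4.png',cv2.resize(b[180:300,150:270],None,fx=5,fy=5,interpolation=2))
E
```

```text
ee_pos: [0.48, -0.1326, 0.0822]
eef_rot: [-3.142, 0.0, -0.004]
force: [-0.8, -0.6, -2.3]
ee_pos: [0.48, -0.1326, 0.0801]
eef_rot: [-3.141, 0.0, -0.004]
force: [-1.1, -0.8, -3.8]
ee_pos: [0.48, -0.1326, 0.0802]
eef_rot: [-3.141, 0.001, -0.004]
force: [1.1, 0.4, -2.3]
[ 0.47997472 -0.13257602  0.05585967] [ 0.02182445 -0.57901545 -3.79225343] [-51.197716   -30.92474699]
[array([212.23224293, 265.60824704]), array([201.29685858, 259.24942202]), array([222.99450604, 257.14237456])]
```

View pics/z4.png

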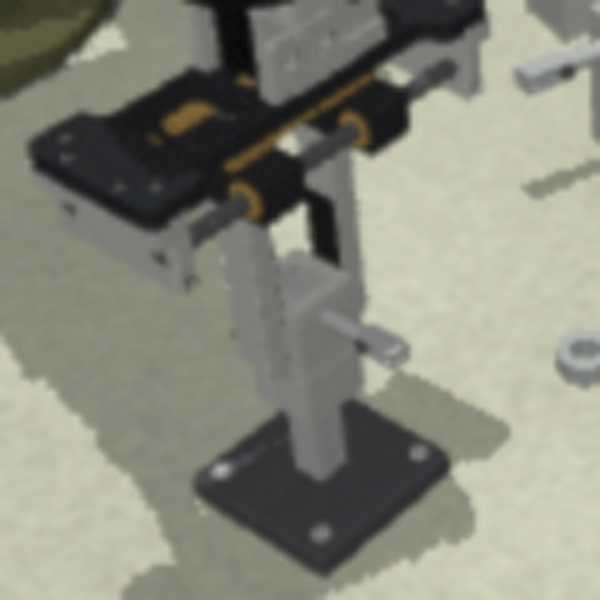

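```bash
python3 - <<'E'
from h import *
s=load('s3')
for t in((.4802,-.1309,.17415),(.48,-.1326,.0802)):
  f=np.array(t)-[0,0,.0244]
  print(proj(s,f+[.057,-.001,.050]),proj(s,f+[.057,-.001,.060]),proj(s,f+[.057,-.001,.057]))
i3=cv2.imread('pics/s3.png');i4=cv2.imread('pics/s4.png')
# template match: clip patch and finger/sleeve patch s3->s4
def tm(x,y,w,h):
  T=cv2.resize(i3[y:y+h,x:x+w],None,fx=4,fy=4,interpolation=2);S=cv2.resize(i4[y:y+h+60,x-10:x+w+20],None,fx=4,fy=4,interpolation=2)
  r=cv2.matchTemplate(S,T,5);_,v,_,l=cv2.minMaxLoc(r);return v,l[0]/4-10,l[1]/4
print('clip',tm(216,200,16,18)); print('gripper body gold/bolt',tm(183,168,18,14))
for n,h in(('clip',(.057,0,.05)),('body',(0,-.05,.13))):
  a=proj(s,np.array((.4802,-.1309,.1498))+h);b=proj(s,np.array((.48,-.1326,.0558))+h);print(n,b-a)
E
```

```text
[227.20454871 212.1570709 ] [226.76210673 207.71269064] [226.89555223 209.05331624]
[230.38907858 251.17874096] [229.99880985 247.32147102] [230.1164803  248.48459475]
clip (0.9308070540428162, 3.75, 38.25)
gripper body gold/bolt (0.8250688314437866, 6.0, 44.0)
clip [ 3.15897387 39.02967765]
body [ 6.81343494 44.2227568 ]
```

```bash
python3 -m pendant '[[[0,0,-0.1],0],[[0,0,-0.1],0],[[0,0,-0.1],0],[[0,0,-0.1],0],[[0,0,0],0]]' 0 45|sed -n 2,4p; python3 -m pendant '[[[0,0,-0.1],0],[[0,0,-0.1],0],[[0,0,-0.1],0],[[0,0,-0.1],0],[[0,0,0],0]]'|sed -n 2,4p;  python3 -m pendant '[[[0,0,-0.1],0],[[0,0,-0.1],0],[[0,0,-0.1],0],[[0,0,-0.1],0],[[0,0,0],0]]'|sed -n 2,4p; python3 -m pendant '[[[0,0,-0.1],0],[[0,0,-0.1],0],[[0,0,0],0]]'|sed -n 2,6p
```

```text
ee_pos: [0.48, -0.1326, 0.0762]
eef_rot: [-3.142, 0.0, -0.004]
force: [-0.3, -0.8, -2.3]
ee_pos: [0.4799, -0.1326, 0.072]
eef_rot: [-3.141, 0.001, -0.004]
force: [-0.1, -1.3, -4.1]
ee_pos: [0.4799, -0.1326, 0.068]
eef_rot: [-3.141, 0.001, -0.004]
force: [0.3, -1.4, -2.4]
ee_pos: [0.4799, -0.1326, 0.0661]
eef_rot: [-3.141, 0.001, -0.004]
force: [0.1, -0.4, -3.7]
grip_width: 0.0318
grip_force: 45.0
```

```bash
python3 -m pendant '[[[0,0,-0.1],0],[[0,0,0],0]]'|sed -n 2,4p; python3 -m pendant '[[[0,0,-0.1],0],[[0,0,0],0]]'|sed -n 2,4p; python3 -m pendant '[[[0,0,-0.1],0],[[0,0,0],0]]'|sed -n 2,4p; python3 -m pendant '[[[0,0,-0.05],0],[[0,0,0],0]]'|sed -n 2,4p; python3 -m pendant '[[[0,0,-0.05],0],[[0,0,0],0]]'|sed -n 2,4p
```

```text
ee_pos: [0.48, -0.1326, 0.0652]
eef_rot: [-3.141, 0.0, -0.004]
force: [0.2, -0.9, -2.8]
ee_pos: [0.48, -0.1326, 0.0642]
eef_rot: [-3.142, 0.0, -0.004]
force: [-0.2, -0.1, -2.9]
ee_pos: [0.4799, -0.1326, 0.0631]
eef_rot: [-3.141, 0.0, -0.004]
force: [0.3, -1.1, -4.0]
ee_pos: [0.48, -0.1326, 0.0627]
eef_rot: [-3.141, 0.0, -0.004]
force: [0.4, -0.1, -3.6]
ee_pos: [0.4799, -0.1326, 0.0622]
eef_rot: [-3.141, 0.001, -0.004]
force: [-0.1, -1.4, -5.5]
```

```bash
python3 -m pendant '[[[0,0,-0.05],0],[[0,0,0],0]]'|sed -n 2,4p; python3 -m pendant '[[[0,0,-0.05],0],[[0,0,0],0]]'|sed -n 2,4p
```

```text
ee_pos: [0.48, -0.1326, 0.0617]
eef_rot: [-3.141, 0.0, -0.004]
force: [1.8, -0.4, -6.1]
ee_pos: [0.48, -0.1326, 0.0613]
eef_rot: [-3.141, 0.0, -0.004]
force: [1.8, 0.3, -6.7]
```

The downward pull has begun (−3 to −6.7 N), so the balls are starting into the groove. From here I'll use small steps until it goes slack.

```bash
python3 -m pendant '[[[0,0,-0.05],0],[[0,0,0],0]]'|sed -n 2,4p; python3 -m pendant '[[[0,0,-0.05],0],[[0,0,0],0]]'|sed -n 2,4p; python3 -m pendant '[[[0,0,-0.05],0],[[0,0,0],0]]'|sed -n 2,4p
```

```text
ee_pos: [0.4802, -0.1326, 0.061]
eef_rot: [-3.142, -0.0, -0.004]
force: [1.5, -0.1, -4.5]
ee_pos: [0.4802, -0.1327, 0.0605]
eef_rot: [3.142, -0.0, -0.004]
force: [0.5, -0.3, -2.6]
ee_pos: [0.4802, -0.1327, 0.06]
eef_rot: [3.141, -0.0, -0.004]
force: [0.4, 0.2, -1.6]
```

```bash
python3 -m pendant '[[[0,0,-0.05],0],[[0,0,0],0]]'|sed -n 2,4p; python3 -m pendant '[[[0,0,-0.05],0],[[0,0,0],0]]'|sed -n 2,4p
```

```text
ee_pos: [0.4801, -0.1327, 0.0594]
eef_rot: [3.142, -0.0, -0.004]
force: [-0.4, 0.4, -1.4]
ee_pos: [0.4801, -0.1327, 0.0589]
eef_rot: [3.142, -0.0, -0.004]
force: [0.4, 0.1, 0.1]
```

```bash
for k in 1 2 3; do python3 -m pendant '[[[0,0,0],0]]'|sed -n 2,4p; done; python3 -m pendant '[[[0,0,0],0],[[0,0,0],0],[[0,0,0],0],[[0,0,0],0],[[0,0,0],0],[[0,0,0],0],[[0,0,0],0],[[0,0,0],0]]' 0.6
python3 - <<'E'
from h import *
c=shot('scene','s5');b=cv2.imread('pics/s5.png')
i3=cv2.imread('pics/s3.png')
T=cv2.resize(i3[200:218,216:232],None,fx=4,fy=4,interpolation=2);S=cv2.resize(b[200:290,206:252],None,fx=4,fy=4,interpolation=2)
r=cv2.matchTemplate(S,T,5);_,v,_,l=cv2.minMaxLoc(r);print(v,l[0]/4-10,l[1]/4)
for z in(.032,.034,.036,.038): print(z,proj(c,(.537,-.133,z+.05))-proj(c,(.537,-.132,.1998)))
cv2.imwrite('pics/z5.png',cv2.resize(b[180:300,150:270],None,fx=5,fy=5,interpolation=2))
E
```

```text
ee_pos: [0.4801, -0.1326, 0.0589]
eef_rot: [-3.142, 0.0, -0.004]
force: [0.3, -0.5, -0.8]
ee_pos: [0.4802, -0.1327, 0.059]
eef_rot: [3.142, -0.0, -0.004]
force: [1.3, 0.5, -1.2]
ee_pos: [0.4801, -0.1327, 0.0589]
eef_rot: [3.142, -0.0, -0.004]
force: [-0.5, -1.2, -0.7]
time_s: 18.12
ee_pos: [0.4801, -0.1326, 0.0589]
eef_rot: [-3.142, 0.0, -0.004]
force: [-0.0, 0.4, -0.1]
grip_width: 0.0564
grip_force: 0.0
0.69847172498703 8.0 33.5
0.032 [ 4.41516683 47.84892841]
0.034 [ 4.34047266 47.10810307]
0.036 [ 4.26556741 46.36514436]
0.038 [ 4.19045019 45.62004324]
```

View pics/z5.png

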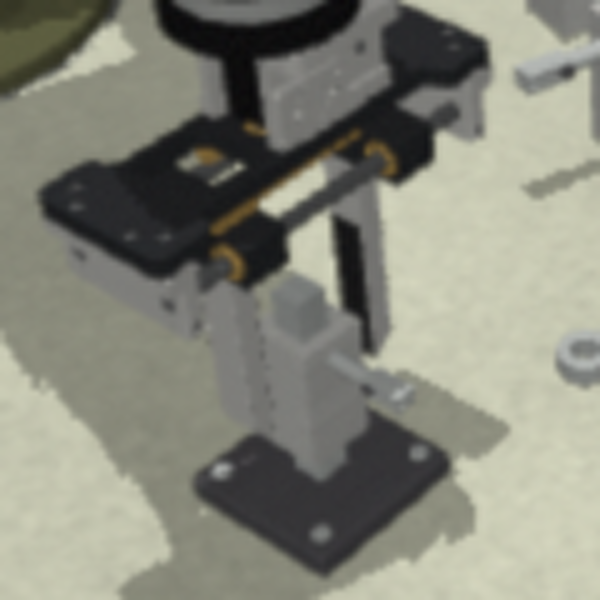

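The sleeve hangs upright on the post, clear of the base. The clip tip at (410,392) puts the foot at about 36 mm, and the fingers are clear of it. I'll back off straight up and hand in after a check.

```bash
python3 -m pendant '[[[0,0,0.5],0],[[0,0,1],0],[[0,0,2],0],[[0,0,3],0],[[0,0,3],0],[[0,0,3],0],[[0,0,3],0],[[0,0,1.5],0],[[0,0,0],0],[[0,0,0],0],[[0,0,0],0],[[0,0,0],0]]'
python3 - <<'E'
from h import *
shot('scene','s6');b=cv2.imread('pics/s6.png')
cv2.imwrite('pics/z6.png',cv2.resize(b[180:300,150:270],None,fx=5,fy=5,interpolation=2))
E
```

```text
time_s: 19.17
ee_pos: [0.4796, -0.1325, 0.2278]
eef_rot: [-3.141, 0.002, -0.004]
force: [0.8, -0.2, -0.3]
grip_width: 0.0565
grip_force: 0.0
```

View pics/z6.png

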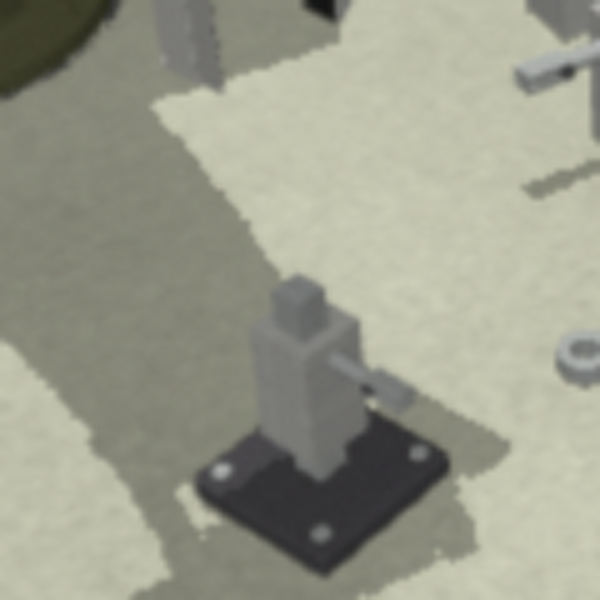

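The sleeve stands upright on the post at the same height, above the base, with its clip tip at about (410,392) and the gripper clear.

```bash
python3 -c "
from h import *
print(ctrl.hand_in())"
```

```text
the job is handed in; nothing more can be done
None
```

The smallest sleeve is on the post, clicked at the balls (felt as a downward pull, then slack), with its foot about 36 mm above the bench by camera; I let go and handed it in after about 19 s of the 70 s, and no verdict was returned.

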